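Set the length stop on the cutting-stop board

ROBOT

A 7-joint arm with a two-finger parallel gripper is mounted at the origin on the work surface. World frame = base frame: x ahead of the robot, y to its left, z up, the work surface at z = 0. Lengths are in m, angles in rad, forces in N, time in s.
With the tool pointing down it reaches from about 0.35 to 0.9 m from the base axis. Payload 19.9 kg.
Tool frame: the origin (TCP) lies midway between the tips of the shut fingers; the grasp point (between the pads) lies 19 mm behind it; y points along the fingers, x is the direction in which the jaws open and shut, and the axes are right-handed (so a half turn about y gives the same grasp; the last joint's range is limited). The gripper opens to 94 mm and grips with 3 to 60 N. Pads are 16 mm wide; open, the fingers measure 119 mm over their backs; the gripper's body (75 mm by 177 mm) begins 78 mm behind the grasp point.
Start: joints at [-1.276, 0.417, -0.01, 1.614, 0.005, 1.111, -0.053], TCP at [0.207, 0.59, 0.205] pointing down, gripper open.
Joint ranges: [-2.81, 2.81], [-0.39, 2.02], [-1.27, 1.25], [0.06, 2.57], [-1.19, 4.33], [0.19, 2], [-2.82, 2.82]. Speed limits (rad/s): [1.89, 1.89, 2.39, 2.39, 3.01, 3.01, 3.01].

INTERFACE

Orientations are given as [roll, pitch, yaw] about the fixed x, y, z axes, in that order (R = Rz(yaw) Ry(pitch) Rx(roll)).
In Python, from rig import telemetry, vision, env gives the robot as it stands.
- The arm moves only by the shell command python3 -m inch 'ROWS' [FORCE]. ROWS is JSON, a list of rows, each a list of 7 numbers: the opening in per cent of the stroke, from 0 (shut) to 100 (fully open), then the shift along the tool's x, y, z in mm, then the turn, a rotation vector about the tool's x, y, z in degrees. In form: [[jaw, dx, dy, dz, rx, ry, rz], ...]. A call has 1 to 10 rows; each row shifts and turns the pose as measured when the row begins, along the tool's axes as they then stand; what a row does not reach is not made up. A row lasts 1/8 s, in which the tool goes at most 62.5 mm and 10.7 degrees, less where a joint would pass 70% of its speed; a pose out of reach is approached as far as the arm can. A call is refused whole if a number of a shift passes 62.5 or a number of a turn 10.7, either way. A call with a gripper value outside its range is refused whole. The fingers move at their own pace and stop on an object; FORCE is the grip in N (left out, the last holds). Time passes only in rows, so rows that do not move let the fingers close. It gives the time, the measured TCP pose, the force and the opening at its end, in the units of the state.
- telemetry.state(): the state, without advancing time (a new reading comes with each control period).
- vision.read_camera(name): name is "scene" or "top"; returns the picture (480x640x3 uint8, red, green, blue); there is no depth.
- vision.camera_model(name): a dict with "K" (3x3 intrinsics, pixels), "cam_to_world" (4x4, takes a point from camera to world coordinates). Camera axes: x right, y down, z forward; pixel columns grow to the right and rows downward; lengths in m; the calibration is good to about 2 mm. A picture is of the moment at which its call begins. camera_model takes no time and is no camera call.
- env.close_job(): hands the job in, once; it reports no verdict.
The state is a dict: "t": time; "qpos": joint angles; "joint_vel": joint speeds; "tau": joint torques, N m; "eef_pos": TCP position; "orientation": TCP orientation; "wrist_force": force on the tool from outside, world axes, zero at the start; "ft_torque": the same for the moment, N m; "finger_gap": finger opening in m.
Only numpy, scipy, OpenCV 4.12 (cv2) and the standard library are available. Lean on these libraries where they do the work, as an engineer would, in place of code of your own. Each camera call takes 0.05 s, during which the arm holds its last target. There are 200 camera calls.

TASK

Set up the cutting-stop board for the next batch of slats: slide the rectangular block stop along its track until the white line at its middle is level with the tip of the pointed steel mark beside that track, then let go of it. The square-ended steel mark beside the same track is an old setting; ignore it, and leave the round-knobbed stop on the other track where it is.

Things in the scene. Friction and masses are not known exactly. Their poses are not given: they have to be found in the camera images.
- block_grip (a point): To set: upright black plastic block, 30 mm (its x, across the track) by 40 mm (its y, along it) by 50 mm tall, thin white line round its middle. Slides on an aluminium track 40 mm wide, 300 mm long, on a 12 mm plywood board. Point: the block's centre, half-way up, 52 mm above the bench (foot 27, top 77 mm). Cannot turn or lift; stays where left; about 3 N slides it; grip it across x from above.
- block_stop (a joint): Position of the block along its track in m: 0 at the -y end, 0.125 at the middle, 0.25 at the +y end, growing along the y axis of block_grip.
- pointer_tip (a point): Tip of the pointed mark: flat dark steel plate 55 mm long, 50 mm wide, 6 mm thick, fixed to the board on the +x side of the block's track, pointing at it. Point: the tip, on the upper face, 22 mm from the track's centre line, 18 mm above the bench. Axes parallel to block_grip's. A mark of the same size with a square end lies on the same side near the track's other end.
- knob_grip (a point): Stop to leave alone: round black plastic knob, 32 mm diameter, 40 mm tall, on a 30 by 40 by 10 mm foot, on the second track of the same board, parallel to the block's and 120 mm from it, centre to centre, on either side. Point: on the knob's axis half-way up the knob, 57 mm above the bench (top 77 mm). It slides as easily as the block.

How it is judged:
By the outcome, as a careful person would: the job done as asked, in the order asked, and still so for the second after the job is handed in, with the robot touching nothing.
It also fails if it takes over 32 s, if anything falls off the work surface, if the arm or the gripper's body presses on something with over 40 N, if the wrist force passes 120 N, or if a joint passes its speed limit or range.

## Working session

There is one attempt and no reset: what is moved stays moved. The work goes in short steps, Python scripts to look and compute and a shell command to move; the robot and the scene stay as the last step left them, time stands still between calls to the robot, and variables do not carry over. Pictures are saved under pics/ and viewed, about 8 in all and at most 12, crops included, and the job is handed in when it is done.

```bash
mkdir -p pics; ls
python3 - <<'E'
from rig import telemetry, vision
import cv2, numpy as np
for n in ("scene","top"):
    im=vision.read_camera(n); cv2.imwrite(f"pics/{n}0.png",im[:,:,::-1])
    m=vision.camera_model(n); print(n,np.round(m["K"],1).tolist(),np.round(m["cam_to_world"],3).tolist())
s=telemetry.state(); print({k:np.round(v,3).tolist() for k,v in s.items()})
E
```

```text
pics
scene [[577.2, 0.0, 322.3], [0.0, 577.2, 237.4], [0.0, 0.0, 1.0]] [[-0.599, 0.687, -0.411, 0.859], [0.801, 0.521, -0.296, 0.24], [0.011, -0.507, -0.862, 0.735], [0.0, 0.0, 0.0, 1.0]]
top [[621.9, 0.0, 315.8], [0.0, 621.9, 241.7], [0.0, 0.0, 1.0]] [[0.016, -0.992, 0.124, 0.481], [-1.0, -0.014, 0.019, 0.015], [-0.017, -0.124, -0.992, 0.895], [0.0, 0.0, 0.0, 1.0]]
{'t': 0.1, 'qpos': [-1.276, 0.418, -0.01, 1.614, 0.005, 1.111, -0.053], 'joint_vel': [0.001, -0.003, 0.001, -0.002, 0.0, -0.001, -0.002], 'tau': [0.001, -85.258, 0.639, -42.67, -0.049, 0.016, 0.0], 'eef_pos': [0.206, 0.59, 0.205], 'orientation': [-1.571, 0.001, 1.234], 'wrist_force': [0.121, -0.446, 0.584], 'ft_torque': [-0.013, 0.019, -0.008], 'finger_gap': 0.094}
```

View pics/top0.png

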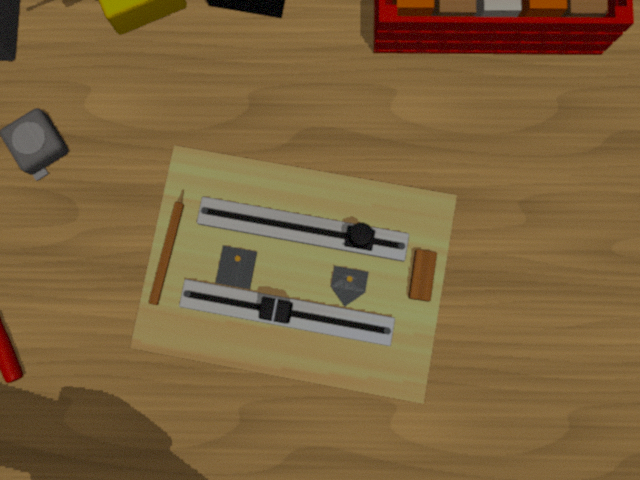

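View pics/scene0.png

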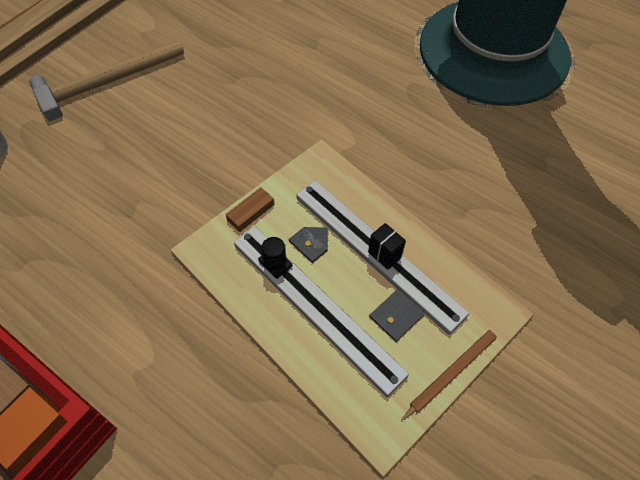

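The top view shows the block at (275,309) with its white line, the pointer tip at about (346,306), the square mark at (236,268) and the knob at (360,235). The scene view agrees: block at (387,246), pointed mark at (312,242). Next I'll measure them.

```bash
cat > h.py <<'E'
import cv2, numpy as np
from rig import vision, telemetry
def ray(n,uv):
    m=vision.camera_model(n); T=np.array(m["cam_to_world"])
    d=T[:3,:3]@np.linalg.solve(np.array(m["K"]),[uv[0],uv[1],1.]); return T[:3,3],d
def onz(n,uv,z):
    c,d=ray(n,uv); return c+d*(z-c[2])/d[2]
def proj(n,p):
    m=vision.camera_model(n); T=np.linalg.inv(np.array(m["cam_to_world"])); q=np.array(m["K"])@(T[:3,:3]@p+T[:3,3]); return q[:2]/q[2]
E
python3 - <<'E'
from h import *
t=cv2.imread("pics/top0.png"); s=cv2.imread("pics/scene0.png")
a=cv2.resize(t[260:350,180:400],None,fx=3.6,fy=3.6,interpolation=cv2.INTER_CUBIC)
b=cv2.resize(s[175:335,285:475],None,fx=1.65,fy=1.65,interpolation=cv2.INTER_CUBIC)
c=np.zeros((a.shape[0]+b.shape[0],800,3),np.uint8); c[:a.shape[0],:a.shape[1]]=a; c[a.shape[0]:,:b.shape[1]]=b
cv2.imwrite("pics/c1.png",c); print(a.shape,b.shape)
# track (bright, low saturation) in both views
for n,im in(("top",t),("scene",s)):
    hsv=cv2.cvtColor(im,cv2.COLOR_BGR2HSV)
    m=((hsv[...,1]<50)&(hsv[...,2]>110)).astype(np.uint8)
    m=cv2.morphologyEx(m,cv2.MORPH_CLOSE,np.ones((13,13)))
    for k in cv2.findContours(m,0,2)[0]:
        if 2500<cv2.contourArea(k)<12000:
            r=cv2.minAreaRect(k); bx=cv2.boxPoints(r); P=np.array([onz(n,u,.024) for u in bx])
            print(n,"track",np.round(bx).tolist(),np.round(P[:,:2],4).tolist(),"c",np.round(P.mean(0),4),"sides",np.round(np.linalg.norm(P-np.roll(P,-1,0),axis=1),3))
    d=((hsv[...,2]<95)&(hsv[...,1]<110)).astype(np.uint8)
    for k in cv2.findContours(d,0,2)[0]:
        if 300<cv2.contourArea(k)<4000:
            ap=cv2.approxPolyDP(k,3,True)[:,0]; print(n,"dark",cv2.contourArea(k),ap.tolist())
E
```

```text
(324, 792, 3) (264, 314, 3)
top track [[179.0, 306.0], [184.0, 278.0], [395.0, 318.0], [390.0, 346.0]] [[0.4954, 0.2224], [0.5351, 0.2166], [0.485, -0.0801], [0.446, -0.0728]] c [0.4904 0.0715 0.024 ] sides [0.04  0.301 0.04  0.299]
top track [[196.0, 223.0], [201.0, 196.0], [409.0, 233.0], [404.0, 261.0]] [[0.6131, 0.2023], [0.6532, 0.1968], [0.6034, -0.0998], [0.5641, -0.0928]] c [0.6084 0.0516 0.024 ] sides [0.041 0.301 0.04  0.299]
top dark 926.5 [[274, 321], [288, 322], [295, 316], [389, 332], [385, 327], [292, 310], [289, 298], [279, 296]]
top dark 777.5 [[184, 292], [188, 297], [256, 309], [260, 318], [269, 320], [275, 295], [263, 294], [259, 302]]
top dark 968.0 [[334, 266], [331, 286], [345, 305], [364, 292], [367, 272]]
top dark 1285.5 [[223, 246], [215, 282], [248, 289], [256, 252]]
top dark 1682.0 [[201, 210], [339, 237], [346, 246], [368, 250], [373, 244], [404, 247], [403, 243], [375, 238], [374, 230], [363, 223], [349, 223], [340, 232], [205, 207]]
top dark 2693.5 [[37, 108], [0, 130], [20, 168], [32, 174], [46, 170], [48, 164], [68, 150], [48, 116]]
top dark 967.5 [[0
[... 192 characters left out ...]
3  0.0867 0.024 ] sides [0.043 0.229 0.039 0.224]
scene dark 387.0 [[235, 244], [386, 396], [406, 378], [387, 395]]
scene dark 1997.5 [[244, 236], [261, 254], [259, 263], [275, 278], [282, 275], [392, 383], [397, 378], [288, 272], [292, 265], [285, 257], [282, 240], [269, 237], [260, 245], [249, 234]]
scene dark 2917.5 [[297, 196], [328, 227], [304, 227], [289, 241], [312, 262], [327, 250], [329, 227], [397, 289], [369, 316], [395, 341], [425, 313], [448, 334], [466, 317], [450, 332]]
scene dark 1972.0 [[306, 188], [369, 246], [369, 254], [386, 269], [392, 266], [453, 320], [458, 320], [453, 311], [397, 262], [405, 242], [395, 232], [381, 245], [393, 231], [384, 223], [369, 238], [311, 187]]
```

View pics/c1.png

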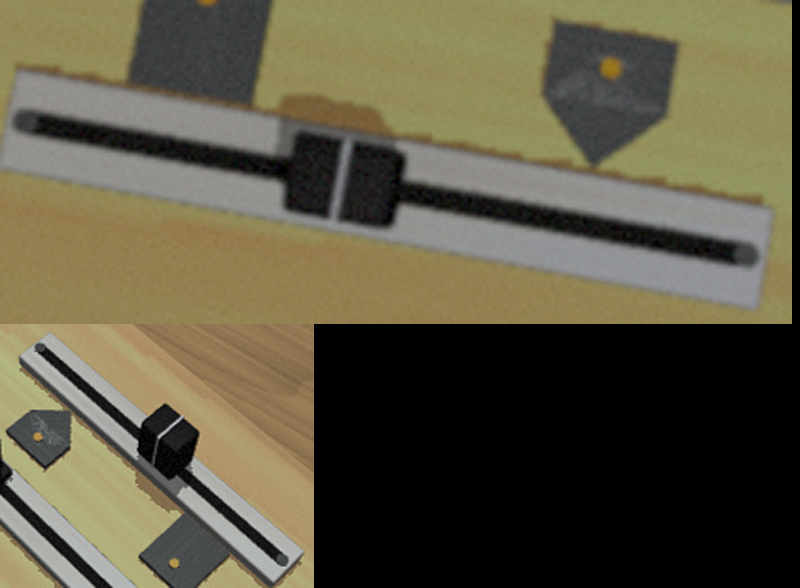

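The crop shows the tip at top pixel (345.0,305.8). The white line on the block's top face runs from (276.4,298.9) to (273.3,321.1).

```bash
cat >> h.py <<'E'
Y=np.array([.0501,.2967,0]);Y/=np.linalg.norm(Y);X=np.array([Y[1],-Y[0],0]);C=np.array([.4904,.0715,.024])
def tr(p): return np.round([(p-C)@X*1e3,(p-C)@Y*1e3,p[2]*1e3],1)
def tri(a,b):
    (c,d),(e,f)=ray("top",a),ray("scene",b); s=np.linalg.lstsq(np.c_[d,-f],e-c,rcond=None)[0]
    p,q=c+d*s[0],e+f*s[1]; return (p+q)/2,np.linalg.norm(p-q)
E
python3 - <<'E'
from h import *
t=onz("top",(345,305.8),.018); print("tip top",t,tr(t),"scene",tr(onz("scene",(328.5,227),.018)),"pred scene",proj("scene",t))
l=[onz("top",u,.077) for u in((276.4,298.9),(273.3,321.1))]; print("line",tr(l[0]),tr(l[1]),np.mean(l,0))
p,g=tri((345,305.8),(328.5,227));print("tri tip",tr(p),g)
l=[onz("scene",u,.077) for u in((285+158/1.65,175+(436-324)/1.65),(285+183/1.65,175+(416-324)/1.65))]; print("scene line",tr(l[0]),tr(l[1]))
print(np.degrees(np.arctan2(X[1],X[0])))
E
```

```text
tip top [ 0.50013394 -0.01055215  0.018     ] [ 23.3 -79.3  18. ] scene [ 20.9 -78.2  18. ] pred scene [326.8124289  227.51246728]
line [14.1 12.3 77. ] [-15.   10.8  77. ] [0.49190358 0.08294724 0.077     ]
tri tip [ 22.4 -78.3  19.9] 0.002360325773167297
scene line [13.6 11.7 77. ] [-14.7  12.8  77. ]
-9.584407768818833
```

The measurements agree: tip at y' = −79 mm and 22–23 mm from the centre line as specified, line at y' = +11.8 mm, so the block needs about −91 mm of slide. I'll approach above the block at (0.492, 0.083), with tool x at −9.6°.

```bash
python3 -m inch '[[100,-36,0,-41,0,8,0],[100,-30,0,-46,0,8,0],[100,-23,0,-50,0,8,0],[100,-16,0,-53,0,8,0],[100,-9,0,-54,0,8,0],[100,-1,0,-55,0,8,0],[100,7,0,-55,0,8,0],[100,14,0,-53,0,8,0]]' 20
cat >> h.py <<'E'
from scipy.spatial.transform import Rotation as Ro
def go(target):
    s=telemetry.state(); R=Ro.from_euler("xyz",s["orientation"]); p=np.array(s["eef_pos"])
    D=np.column_stack([X,[0,0,-1],np.cross(X,[0,0,-1])])
    print("t",round(s["t"],2),"pos",p.round(4),"track",tr(p),"dtool mm",(R.inv().apply(np.array(target)-p)*1e3).round(1),"turn",np.degrees((R.inv()*Ro.from_matrix(D)).as_rotvec()).round(1),"F",np.round(s["wrist_force"],1),"gap",round(s["finger_gap"],4))
E
python3 -c "
from h import *
go([.4921,.0832,.2])"
```

```text
t: 1.1
eef_pos: [0.422, 0.1945, 0.2032]
orientation: [-1.572, 0.003, 0.088]
wrist_force: [0.8, 1.0, 0.4]
finger_gap: 0.094
t 1.1 pos [0.422  0.1945 0.2032] track [-88.  109.9 203.2] dtool mm [  60.1    3.2 -117. ] turn [ 0.1 14.6 -0.2] F [0.8 1.  0.4] gap 0.094
```

```bash
python3 -m inch '[[100,20,0,-39,0,7.3,0],[100,25,0,-36,0,7.3,0],[100,29,0,-33,0,0,0],[100,0,0,0,0,0,0]]'
python3 -c "
from h import *
go([.4921,.0832,.038])"
```

```text
t: 1.6
eef_pos: [0.4938, 0.0749, 0.2031]
orientation: [-1.574, 0.002, -0.184]
wrist_force: [-0.2, 0.6, -0.5]
finger_gap: 0.0938
t 1.6 pos [0.4938 0.0749 0.2031] track [  2.7   4.  203.1] dtool mm [ -2.8 165.1   8.3] turn [ 0.2 -0.9 -0.1] F [-0.2  0.6 -0.5] gap 0.0938
```

```bash
python3 -m inch '[[100,-3,40,8,0,-1,0],[100,0,40,0,0,0,0],[100,0,40,0,0,0,0],[100,0,25,0,0,0,0],[100,0,12,0,0,0,0],[100,0,0,0,0,0,0]]'
python3 - <<'E'
from h import *
go([.4921,.0832,.038])
for n in("top","scene"):
    im=vision.read_camera(n)[:,:,::-1]; cv2.imwrite(f"pics/{n}1.png",im)
a=cv2.imread("pics/top1.png")[200:360,170:410]; b=cv2.imread("pics/scene1.png")[150:350,270:490]
cv2.imwrite("pics/c2.png",np.hstack([cv2.resize(a,(450,300)),cv2.resize(b,(330,300))]))
E
```

```text
t: 2.35
eef_pos: [0.4902, 0.0874, 0.0416]
orientation: [-1.572, 0.003, -0.162]
wrist_force: [0.4, -0.5, 0.4]
finger_gap: 0.0942
t 2.35 pos [0.4902 0.0874 0.0416] track [-2.8 15.6 41.6] dtool mm [ 2.5  3.6 -3.8] turn [ 0.1  0.3 -0.2] F [ 0.4 -0.5  0.4] gap 0.0942
```

View pics/c2.png

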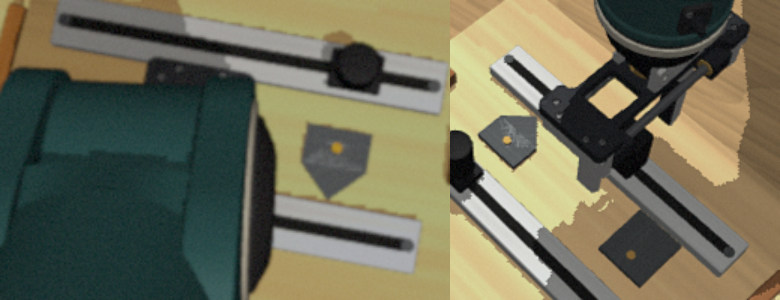

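The block is between the open fingers, with nothing else in the way. I'll centre the gripper and close it.

```bash
python3 -m inch '[[100,2.5,3,-4,0,0,0],[20,0,0,0,0,0,0],[20,0,0,0,0,0,0],[20,0,0,0,0,0,0],[20,0,0,0,0,0,0],[20,0,0,0,0,0,0]]' 25
python3 -c "
from h import *
go([.4921,.0832,.038])"
```

```text
t: 3.2
eef_pos: [0.4941, 0.0833, 0.0415]
orientation: [-1.569, -0.001, -0.162]
wrist_force: [0.2, 0.5, 0.0]
finger_gap: 0.0475
t 3.2 pos [0.4941 0.0833 0.0415] track [ 1.7 12.2 41.5] dtool mm [-2.   3.5 -0.4] turn [-0.1  0.3  0.1] F [0.2 0.5 0. ] gap 0.0475
```

```bash
python3 -m inch '[[20,-1.5,0,0,0,0,0],[20,0,0,0,0,0,0],[20,0,0,0,0,0,0],[20,0,0,0,0,0,0]]' 25
python3 -c "
from h import *
go([.4921,.0832,.038])"
```

```text
t: 3.7
eef_pos: [0.4924, 0.0836, 0.0414]
orientation: [-1.569, -0.001, -0.162]
wrist_force: [-0.4, -0.2, 0.2]
finger_gap: 0.0302
t 3.7 pos [0.4924 0.0836 0.0414] track [-0.1 12.3 41.4] dtool mm [-0.2  3.4 -0.4] turn [-0.1  0.3  0. ] F [-0.4 -0.2  0.2] gap 0.0302
```

The grip holds at a gap of 30.2 mm, the block's width. Now I'll slide it most of the way.

```bash
python3 -m inch '[[20,0,0,-15,0,0.3,0],[20,0,0,-18,0,0,0],[20,0,0,-18,0,0,0],[20,0,0,-18,0,0,0],[20,0,0,-10,0,0,0],[20,0,0,0,0,0,0],[20,0,0,0,0,0,0]]'
python3 - <<'E'
from h import *
go(C-.079*Y+[0,0,.0174])
for n in("top","scene"):
    im=vision.read_camera(n)[:,:,::-1]; cv2.imwrite(f"pics/{n}2.png",im)
b=cv2.imread("pics/scene2.png")[140:300,260:460]
a=cv2.imread("pics/top2.png")[220:360,240:420]
cv2.imwrite("pics/c3.png",np.hstack([cv2.resize(b,(450,360),interpolation=2),cv2.resize(a,(350,272)).__class__((360,350,3),np.uint8)*0+cv2.resize(a,(350,360))]))
E
```

```text
t: 4.58
eef_pos: [0.4783, 0.0003, 0.0414]
orientation: [-1.569, -0.001, -0.168]
wrist_force: [-0.2, 0.9, 0.8]
finger_gap: 0.0299
t 4.58 pos [4.783e-01 3.000e-04 4.140e-02] track [ -0.1 -72.2  41.4] dtool mm [ 0.1 -0.  -6.8] turn [-0.1 -0.   0.1] F [-0.2  0.9  0.8] gap 0.0299
```

View pics/c3.png

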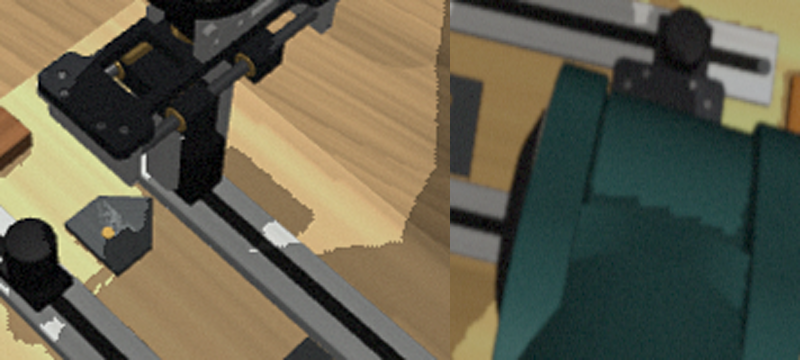

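The block moved with the gripper and the knob stop is untouched. About 6 mm is left.

```bash
python3 -m inch '[[20,0,0,-3,0,0,0],[20,0,0,-2.5,0,0,0],[20,0,0,0,0,0,0],[20,0,0,0,0,0,0]]'
python3 -c "
from h import *
go(C-.0784*Y+[0,0,.0174])"
```

```text
t: 5.18
eef_pos: [0.4776, -0.0041, 0.0414]
orientation: [-1.568, -0.001, -0.166]
wrist_force: [-0.1, 0.9, 0.8]
finger_gap: 0.0297
t 5.17 pos [ 0.4776 -0.0041  0.0414] track [ -0.  -76.6  41.4] dtool mm [ 0.  -0.  -1.8] turn [-0.1  0.1  0.1] F [-0.1  0.9  0.8] gap 0.0297
```

```bash
python3 -m inch '[[20,0,0,-2,0,0,0],[20,0,0,0,0,0,0],[20,0,0,0,0,0,0]]'
python3 -m inch '[[100,0,0,0,0,0,0],[100,0,0,0,0,0,0],[100,0,0,0,0,0,0],[100,0,0,0,0,0,0],[100,0,0,0,0,0,0]]'
python3 -m inch '[[100,0,-40,0,0,0,0],[100,0,-50,0,0,0,0],[100,0,-50,0,0,0,0],[100,0,-20,45,0,0,0],[100,0,0,60,0,0,0],[100,0,0,60,0,0,0],[100,0,0,60,0,0,0],[100,0,0,60,0,0,0],[100,0,0,0,0,0,0]]'
python3 - <<'E'
from h import *
go(C-.0784*Y+[0,0,.0174])
for n in("top","scene"):
    im=vision.read_camera(n)[:,:,::-1]; cv2.imwrite(f"pics/{n}3.png",im)
t=cv2.imread("pics/top3.png")[255:350,300:400]; s=cv2.imread("pics/scene3.png")[170:270,290:390]
cv2.imwrite("pics/c4.png",np.hstack([cv2.resize(t,(400,380),interpolation=2),cv2.resize(s[:95],(400,380),interpolation=2)]))
E
```

```text
t: 5.55
eef_pos: [0.4773, -0.0061, 0.0414]
orientation: [-1.568, -0.001, -0.166]
wrist_force: [0.0, 1.3, 1.1]
finger_gap: 0.0298
t: 6.18
eef_pos: [0.4771, -0.0064, 0.0413]
orientation: [-1.569, -0.001, -0.166]
wrist_force: [0.6, -0.7, -0.8]
finger_gap: 0.0761
t: 7.3
eef_pos: [0.5254, 0.283, 0.208]
orientation: [-1.566, -0.002, -0.169]
wrist_force: [-0.2, -0.5, -0.0]
finger_gap: 0.0943
t 7.3 pos [0.5254 0.283  0.208 ] track [ -0.7 214.4 208. ] dtool mm [   1.   165.2 -293.5] turn [-0.3 -0.1  0.1] F [-0.2 -0.5 -0. ] gap 0.0943
```

View pics/c4.png

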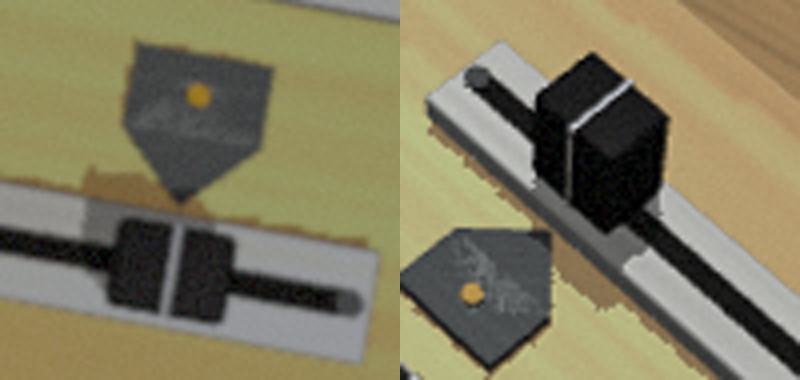

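Run:
```python
from h import *
print("top tip",tr(onz("top",(345.5,305.75),.018)),"line",tr(onz("top",(344.25,310.75),.077)),tr(onz("top",(341.5,333.5),.077)))
print("scene tip",tr(onz("scene",(327.5,227.5),.018)),"line",tr(onz("scene",(332.75,202),.077)),tr(onz("scene",(348,190.5),.077)),"foot",tr(onz("scene",(332.75,219.5),.027)))
# subpixel: line centroid columns by row on the top view block, and pointer edges fit -> apex
t=cv2.imread("pics/top3.png",0).astype(float)
for r in range(313,332,3):
    w=t[r,337:350]; w=np.clip(w-60,0,None); u=(w*np.arange(337,350)).sum()/w.sum(); print(r,round(u,2),tr(onz("top",(u,r),.077)))
hsv=cv2.cvtColor(cv2.imread("pics/top3.png"),cv2.COLOR_BGR2HSV)
L=[];Rr=[]
for r in range(291,303):
    w=hsv[r,325:372,1]; v=t[r,325:372]; d=np.where(v<95)[0]
    L.append((d.min()+325-.5,r));Rr.append((d.max()+325.5,r))
f=lambda P:np.polyfit([p[1] for p in P],[p[0] for p in P],1)
a,b=f(L),f(Rr); r=(b[1]-a[1])/(a[0]-b[0]); u=np.polyval(a,r); print("apex",u,r,tr(onz("top",(u,r),.018)),L[:3],Rr[:3],L[-2:],Rr[-2:])
```

```text
top tip [ 23.5 -80.   18. ] line [ 15.2 -78.   77. ] [-14.5 -79.7  77. ]
scene tip [ 22.5 -78.6  18. ] line [ 14.6 -78.   77. ] [-14.2 -77.3  77. ] foot [ 11.5 -79.4  27. ]
313 344.06 [ 12.2 -78.2  77. ]
316 343.55 [  8.3 -78.3  77. ]
319 343.02 [  4.3 -78.3  77. ]
322 342.47 [  0.4 -78.3  77. ]
325 341.96 [ -3.6 -78.3  77. ]
328 341.35 [ -7.5 -78.2  77. ]
331 340.88 [-11.4 -78.3  77. ]
apex 343.212389380531 306.834808259587 [ 21.4 -77.1  18. ] [(np.float64(333.5), 291), (np.float64(334.5), 292), (np.float64(335.5), 293)] [(np.float64(364.5), 291), (np.float64(364.5), 292), (np.float64(362.5), 293)] [(np.float64(339.5), 301), (np.float64(339.5), 302)] [(np.float64(351.5), 301), (np.float64(349.5), 302)]
```

The line is at −78.3 mm along the track in the top view, but the tip estimates run from −77 to −80 mm. The plate is symmetric, so its mid-axis should settle this.

Run:
```python
from h import *
def rect(n,im,z,x0,x1,y0,y1,s=5): # track-plane picture at height z, s px/mm
    w,h=(y1-y0)*s,(x1-x0)*s
    P=[C*[1,1,0]+[0,0,z]+X*x/1e3+Y*y/1e3 for x,y in((x0,y0),(x0,y1),(x1,y1),(x1,y0))]
    H=cv2.getPerspectiveTransform(np.float32([proj(n,p) for p in P]),np.float32([(0,0),(w,0),(w,h),(0,h)]))
    return cv2.warpPerspective(im,H,(w,h),flags=cv2.INTER_CUBIC)
out=[]
for n in("top","scene"):
    im=rect(n,cv2.imread(f"pics/{n}3.png"),.018,15,85,-120,-40); out.append(im)
    sat=cv2.GaussianBlur(cv2.cvtColor(im,cv2.COLOR_BGR2HSV),(9,9),0)
    m=((sat[...,1]<80)&(sat[...,2]<110)).astype(np.uint8)
    for x in(24,26,28,30,34,38,42,55,60,65,70):
        d=np.where(m[(x-15)*5])[0]/5-120
        if len(d): print(n,x,d.min().round(1),d.max().round(1),"mid",((d.min()+d.max())/2).round(1))
cv2.imwrite("pics/c5.png",np.hstack(out))
```

```text
top 26 -80.8 -75.6 mid -78.2
top 28 -83.6 -72.8 mid -78.2
top 30 -85.6 -70.4 mid -78.0
top 34 -89.8 -66.6 mid -78.2
top 38 -93.6 -62.4 mid -78.0
top 42 -97.4 -58.4 mid -77.9
top 55 -102.8 -53.8 mid -78.3
top 60 -103.0 -53.6 mid -78.3
top 65 -102.8 -53.6 mid -78.2
top 70 -103.0 -53.8 mid -78.4
scene 24 -81.2 -77.2 mid -79.2
scene 26 -83.0 -75.2 mid -79.1
scene 28 -84.6 -73.0 mid -78.8
scene 30 -86.2 -70.6 mid -78.4
scene 34 -91.0 -67.8 mid -79.4
scene 38 -94.6 -63.2 mid -78.9
scene 42 -98.2 -59.4 mid -78.8
scene 55 -103.8 -52.8 mid -78.3
scene 60 -103.6 -53.4 mid -78.5
scene 65 -103.6 -52.6 mid -78.1
scene 70 -103.4 -52.6 mid -78.0
```

View pics/c5.png

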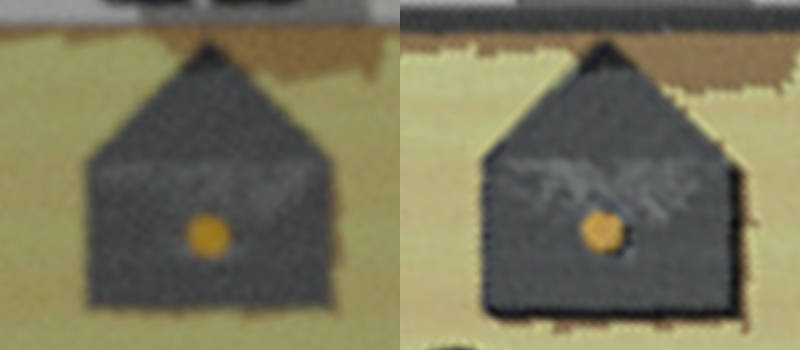

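The plate's mid-axis is at −78.2 mm in the top view, and the white line is at −78.3 mm. The picture confirms the pointed shape, with its tip at about (208,45) in the left panel. I'll check that the knob hasn't moved and hand in.

Run:
```python
from h import *
from rig import env
a=cv2.imread("pics/top0.png",0)[215:260,335:385].astype(np.float32); b=cv2.imread("pics/top3.png",0)[215:260,335:385].astype(np.float32)
print("knob shift px",cv2.phaseCorrelate(a,b,cv2.createHanningWindow((50,45),cv2.CV_32F)))
s=telemetry.state(); print(s["t"],s["wrist_force"]); print(env.close_job())
```

```text
knob shift px ((0.042339698852590146, 0.5453714695996901), 1.0947873806423611)
7.4 [ 0.51140892 -0.60947749 -0.49395073]
the job is handed in; nothing more can be done
None
```

I gripped the block across x and slid it about 91 mm towards −y to the pointed mark. I then let go, lifted clear and handed the job in at 7.4 s with the robot touching nothing.

**Alignment:** in the top view, the white line is at −78.3 mm along the track, measured from the track's middle. The axis of the pointed mark is at −78.2 mm, so the two agree to about 0.1 mm.

**Disagreements:**
- The scene view was read more coarsely. It put the tip at about −78.9 mm and the line at about −77.7 mm, roughly 1.2 mm apart, which is within that reading and the 2 mm calibration.
- Single readings of the tip in the top view scattered between −77 and −80 mm. That is why I relied on the plate's mid-axis instead.

**Knob stop:** comparing top pictures before and after gave 0.04 px of shift in the image's x direction (roughly along its track) and 0.55 px across it. I take this as noise, since the gripper never came near the knob.

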